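# Reach the reagent jar behind the carton and put it on the balance

### The arm

A 6-joint arm with a two-finger parallel gripper is mounted at the origin on the work surface. World frame = base frame: x ahead of the robot, y to its left, z up, the work surface at z = 0. Lengths are in m, angles in degrees, forces in N, time in s.
With the tool pointing down it reaches from about 0.4 to 0.825 m from the base axis. Payload 7 kg.
Tool frame: the origin (TCP) lies on the centre line of the jaws, within the pads' length; the fingertips stand 14 mm ahead of it and the grasp point (between the pads) lies 5 mm behind it; z points along the fingers, y is the line along which they close (so a half turn about z gives the same grasp; the last joint's range is limited). The gripper opens to 88 mm and grips with 3 to 60 N. Pads are 19 mm wide; open, the fingers measure 130 mm over their backs; the gripper's body (78 mm by 193 mm) begins 47 mm behind the grasp point.
Start: joints at [-50.128, 20.546, 0.682, 0, -70.136, -16.507], TCP at [0.268, -0.62, 0.241] pointing down, gripper open.
Joint ranges: [-176.03, 176.03], [-82.01, 121.73], [-58.28, 71.71], [-173.87, 95.51], [-174.79, -0.11], [-173.66, 173.66]. Speed limits (degrees/s): [136.94, 136.94, 172.46, 180, 180, 180].

### API

Orientations are given as [roll, pitch, yaw] about the fixed x, y, z axes, in that order (R = Rz(yaw) Ry(pitch) Rx(roll)).
In Python, from plant import r gives the robot as it stands.
- The arm moves only by the tool send_rows, never from a script. Its argument "steps" is a list of rows, each an object with "dp": the shift along the tool's x, y, z in mm, a list of three; "roll": the turn about the tool's z in rad; "jaw": the opening in per cent of the stroke, from 0 (shut) to 100 (fully open). In form: [{"dp": [tx, ty, tz], "roll": roll, "jaw": jaw}, ...]. A call has 1 to 5 rows; each row is the pose to reach, as a shift and turn from the pose commanded when the call began, along the tool's axes at that moment; what a row does not reach only later rows make up. A row lasts 1/8 s, in which the tool goes at most 62.5 mm and 10.7 degrees, less where a joint would pass 70% of its speed; a pose out of reach is approached as far as the arm can. A call with a gripper value outside its range is refused whole. The fingers move at their own pace and stop on an object; "newtons" is the grip in N (left out, the last holds). Time passes only in rows, so rows that repeat a pose let the fingers close. It gives the time, the measured TCP pose, the force, the opening and the grip force at its end, in the units of the state.
- r.get_state(): the state, without advancing time (a new reading comes with each control period).
- r.capture(name): name is "scene" or "side" or "wrist"; returns a dict with "image" (420x560x3 uint8, blue, green, red), "K" (3x3 intrinsics, pixels), "rvec" (rotation vector, rad) and "tvec" (3), from world to camera coordinates, as OpenCV has them. Camera axes: x right, y down, z forward; pixel columns grow to the right and rows downward; lengths in m; the calibration is good to about 2 mm. A picture is of the moment at which its call begins. There is no depth.
- r.close_job(): hands the job in; it is judged then, once.
The state is a dict: "time_s": time; "joints": joint angles; "qd": joint speeds; "joint_torque": joint torques, N m; "tcp_pos": TCP position; "eef_rot": TCP orientation; "contact_force": force on the tool from outside, world axes, zero at the start; "moment": the same for the moment, N m; "gripper_width": finger opening in m; "gripper_force": force on a finger pad.
Only numpy, scipy, OpenCV 4.12 (cv2) and the standard library are available. Lean on these libraries where they do the work, as an engineer would, in place of code of your own. Each camera call takes 0.05 s, during which the arm holds its last target. There are 200 camera calls.

### The job

The small amber jar that stands behind the upright carton is due for weighing. First move the carton out of the way into the other, empty bay and set it down gently there, upright, while the jar stays where it is; then take the jar out and set it down gently, upright, in the middle of the balance pan.

Things in the scene. Friction and masses are not known exactly. Their poses are not given: they have to be found in the camera images.
- carton_mid (a point): Centre (half-way up) of the carton: a plain closed cardboard box, 55 mm along its x, 85 mm along its y, 140 mm tall (z up), about 250 g. It stands in the front (-x) part of the stocked bay, on that bay's 4 mm floor, its x axis about along the bay's depth. Rigid; it can be gripped across its 55 mm near the top, above the bay walls (40 mm) and the jar.
- jar_mid (a point): Centre (half-way up) of the small screw-cap jar: amber, upright cylinder, 48 mm diameter, 70 mm tall with its white cap, about 150 g, z up along its axis. It stands on the 4 mm floor of the stocked bay, 3 to 15 mm behind (+x of) the carton; behind it are at least 28 mm to the bay's back wall, and at least 25 mm at either side to the side walls. A larger bottle elsewhere is not this one.
- bay_free: The empty bay: a fixed aluminium tray, outside 160 mm deep (its x) and 138 mm wide (its y), floor 4 mm thick, with 4 mm thick walls up to 40 mm high at both sides and at the back (+x); its front (-x) is open. Inside 156 x 130 mm. Origin: centre of its underside, on the bench. z up. The stocked bay, which holds carton and jar, is the same shape and stands beside it, turned up to 10 degrees differently.
- pan (a point): Centre of the top face of the balance's round steel pan, 120 mm diameter, level, 75 mm above the bench, fixed and rigid. The white balance housing below it is 55 mm high, 190 mm wide, and reaches 150 mm before (-x of) and 90 mm behind the pan's centre. z up.
Mind the look-alikes: they are no part of the job. What is shaped like the part that bears carton_mid but green is not meant.

How it is judged:
By the outcome, as a careful person would: the job done as asked, in the order asked, and still so for the second after the job is handed in, with the robot touching nothing.
It also fails if it takes over 58 s, if anything falls off the work surface, if the arm or the gripper's body presses on something with over 40 N, if the wrist force passes 120 N, or if a joint passes its speed limit or range.

## Working session

There is one attempt and no reset: what is moved stays moved. The work goes in short steps, Python scripts to look and compute and a tool call to move; the robot and the scene stay as the last step left them, time stands still between calls to the robot, and variables do not carry over. Pictures are saved under pics/ and viewed, at most 10 in all, crops included, and the job is handed in when it is done.

Besides the shell and the picture viewer there is one more tool, called after "Call:" as a command line: name --argument value ..., lists and objects as JSON in quotes. send_rows: Moves the arm, as the interface text tells. Its arguments: {"type":"object","properties":{"steps":{"type":"array","items":{"type":"object","properties":{"dp":{"type":"array","items":{"type":"number"}},"roll":{"type":"number"},"jaw":{"type":"number"}}}},"newtons":{"type":"number"}},"required":["steps"]}

```bash
mkdir -p pics; python3 - <<'E'
from plant import r
import cv2,pickle
for n in("scene","side"):
    c=r.capture(n);cv2.imwrite(f"pics/{n}0.png",c["image"]);pickle.dump(c,open(f"{n}0.pkl","wb"))
s=r.get_state();print(s["time_s"],s["tcp_pos"],s["eef_rot"],s["gripper_width"])
E
```

```text
0.1 [ 0.26748743 -0.61929104  0.23973544] [ 1.79916255e+02 -7.67703705e-03 -1.56644167e+02] 0.08802456037589697
```

View pics/scene0.png

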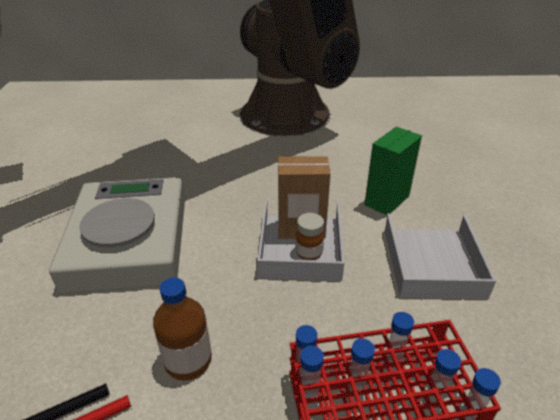

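View pics/side0.png

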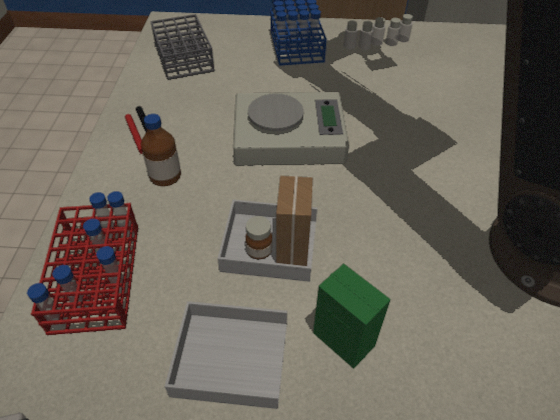

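The scene picture shows, as possible targets: the brown carton at about (303,200), and a green box of the same shape at (393,170). There is a small amber jar with a white cap at (310,235) and a large amber bottle with a blue cap at (183,330). The brown carton and the small jar behind it, standing in the stocked bay at (300,250), fit the description. The free bay is at (437,258) and the pan at (118,222). I'll confirm this in enlarged crops.

```bash
python3 - <<'E'
import cv2
a=cv2.imread("pics/scene0.png")[145:305,248:498];cv2.imwrite("pics/sc.png",cv2.convertScaleAbs(cv2.resize(a,None,fx=3.2,fy=3.2,interpolation=cv2.INTER_CUBIC),alpha=1.3))
a=cv2.imread("pics/side0.png")[170:410,160:330];a=cv2.resize(a,None,fx=2.5,fy=2.5,interpolation=cv2.INTER_CUBIC);cv2.imwrite("pics/si.png",cv2.convertScaleAbs(a,alpha=1.3))
E
```

```text
(no output)
```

View pics/sc.png

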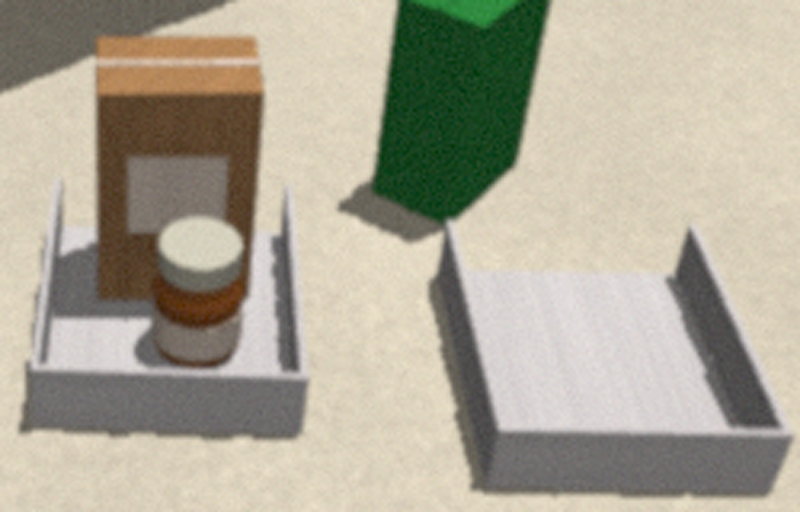

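View pics/si.png

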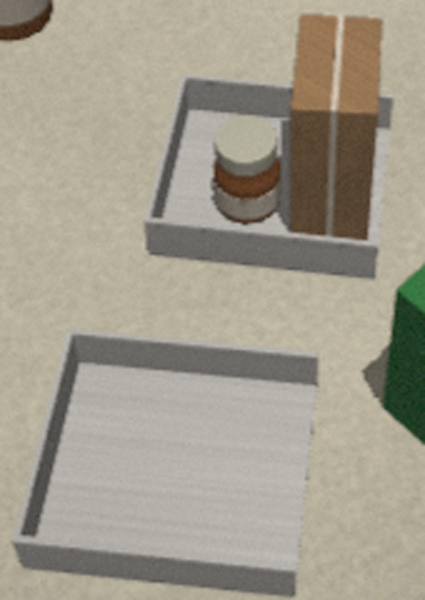

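Confirmed. In the scene crop, the plain brown carton has its top corners at (97,38) and (263,93). The amber jar directly behind it has its white cap centred at (201,242). Next I'll fit the poses from the corner pixels in both views.

```bash
cat > h.py <<'E'
import pickle,cv2,numpy as np
from scipy.optimize import least_squares
C={n:pickle.load(open(f"{n}0.pkl","rb")) for n in("scene","side")}
def proj(n,P):
    c=C[n];return cv2.projectPoints(np.float64(P).reshape(-1,3),c["rvec"],c["tvec"],c["K"],None)[0][:,0]
def cv(n,uv):
    uv=np.float64(uv);return uv/3.2+[248,145] if n=="scene" else uv/2.5+[160,170]
def fit(obs,x0):
    def w(p,l):
        c,s=np.cos(p[2]),np.sin(p[2]);return [p[0]+c*l[0]-s*l[1],p[1]+s*l[0]+c*l[1],l[2]]
    f=lambda p:np.concatenate([(proj(n,w(p,l))[0]-uv) for n,l,uv in obs])
    s=least_squares(f,x0,loss="soft_l1",x_scale=[.1,.1,.1]);print(np.round([*s.x[:2],np.degrees(s.x[2])],4),"res px",np.round(np.abs(s.fun).reshape(-1,2).max(1),1));return s.x
E
python3 - <<'E'
from h import *
def O(hx,hy,d): return [(n,(sx*hx,sy*hy,z),cv(n,uv)) for n,sx,sy,z,*uv in d]
S,D="scene","side"
fit(O(.0275,.0425,[(S,-1,-1,.144,97,38),(S,-1,1,.144,256,37),(S,1,-1,.144,97,94),(S,1,1,.144,263,93),(S,1,-1,.004,98,298),
 (D,1,-1,.144,302,15),(D,-1,-1,.144,382,18),(D,1,1,.144,292,108),(D,-1,1,.144,379,112),(D,1,1,.004,291,232),(D,-1,1,.004,367,237)]),[.5,0,0])
fit(O(.08,.069,[(S,1,-1,.04,498,434),(S,1,1,.04,792,436),(S,1,-1,0,480,490),(S,1,1,0,776,494),(S,-1,-1,.04,446,222),(S,-1,1,.04,692,228),
 (D,1,-1,.04,72,335),(D,-1,-1,.04,318,355),(D,1,1,.04,15,543),(D,-1,1,.04,298,573),(D,1,1,0,24,570),(D,-1,1,0,294,595)]),[.5,.2,0])
fit(O(.08,.069,[(S,1,-1,.04,30,374),(S,1,1,.04,308,377),(S,-1,-1,.04,58,180),(S,-1,1,.04,289,186),(S,1,-1,0,24,430),(S,1,1,0,300,436),
 (D,1,-1,.04,184,78),(D,-1,-1,.04,392,98),(D,1,1,.04,147,223),(D,-1,1,.04,378,248),(D,1,1,0,150,253),(D,-1,1,0,374,276)]),[.5,0,0])
j=fit([(S,(0,0,.074),cv(S,(201,242))),(D,(0,0,.074),cv(D,(246,141)))],[.5,0,0])
p=fit([(S,(0,0,.075),np.array([118,222.])),(D,(0,0,.075),np.array([276,112.]))],[.5,-.3,0])
t=np.linspace(0,2*np.pi,200)
for n in C:
  for q,R,z in((j,.022,.074),(p,.06,.075)):
    e=proj(n,np.c_[q[0]+R*np.cos(t),q[1]+R*np.sin(t),0*t+z]);print(n,np.round(e.min(0)),np.round(e.max(0)))
E
```

```text
[ 0.4781  0.0209 -0.1948] res px [2.  2.2 1.7 1.9 0.6 1.2 0.3 0.8 0.9 2.8 2.6]
[ 0.564   0.2392 -2.0342] res px [2.5 1.8 2.3 2.3 1.6 2.7 2.7 1.1 1.9 1.5 0.9 1.4]
[ 0.5215  0.0175 -3.4592] res px [2.5 0.8 1.9 1.9 2.5 1.6 1.8 1.4 2.2 0.6 1.3 1.7]
[0.539  0.0326 0.    ] res px [1.5 0.6]
[ 0.5329 -0.2865  0.    ] res px [3.5 1.6]
scene [298. 211.] [324. 228.]
scene [ 80. 197.] [155. 243.]
side [245. 216.] [271. 236.]
side [246.  94.] [302. 129.]
```

Call:
send_rows --steps '[{"dp": [-20,22,-4],"roll": -0.1},{"dp": [-56,63,-8],"roll": -0.26},{"dp": [-92,104,-12],"roll": -0.42},{"dp": [-128,145,-16],"roll": -0.58},{"dp": [-164,186,-20],"roll": -0.74,"jaw": 100}]'

```text
invalid input
```

Call:
send_rows --steps '[{"dp": [-20,22,-4],"roll": -0.1,"jaw": 100},{"dp": [-56,63,-8],"roll": -0.26,"jaw": 100},{"dp": [-92,104,-12],"roll": -0.42,"jaw": 100},{"dp": [-128,145,-16],"roll": -0.58,"jaw": 100},{"dp": [-164,186,-20],"roll": -0.74,"jaw": 100}]' --newtons 20

```text
time_s: 0.72
tcp_pos: [0.3445, -0.3822, 0.2604]
eef_rot: [180.0, 0.0, -114.0]
contact_force: [1.5, -0.1, 0.3]
gripper_width: 0.0877
gripper_force: 0.0
```

Call:
send_rows --steps '[{"dp": [-60,6,0],"roll": -0.1,"jaw": 100},{"dp": [-120,12,0],"roll": -0.2,"jaw": 100},{"dp": [-180,19,0],"roll": -0.3,"jaw": 100},{"dp": [-240,25,0],"roll": -0.4,"jaw": 100},{"dp": [-300,31,0],"roll": -0.423,"jaw": 100}]'

```text
time_s: 1.35
tcp_pos: [0.4394, -0.0956, 0.2607]
eef_rot: [-180.0, 0.0, -89.9]
contact_force: [1.0, -0.6, -0.0]
gripper_width: 0.0877
gripper_force: 0.0
```

Call:
send_rows --steps '[{"dp": [-50,-17,0],"roll": 0,"jaw": 100},{"dp": [-95,-32,0],"roll": 0,"jaw": 100},{"dp": [-116,-39,0],"roll": 0,"jaw": 100},{"dp": [-116,-39,0],"roll": 0,"jaw": 100}]'

```text
time_s: 1.85
tcp_pos: [0.4784, 0.0193, 0.2601]
eef_rot: [179.9, -0.0, -89.9]
contact_force: [-0.6, 0.1, -0.9]
gripper_width: 0.0878
gripper_force: 0.0
```

```bash
python3 - <<'E'
from plant import r
import cv2,pickle
c=r.capture("wrist");cv2.imwrite("pics/w1.png",c["image"]);pickle.dump(c,open("wrist1.pkl","wb"))
s=r.get_state();print(s["time_s"],s["tcp_pos"],s["eef_rot"])
E
```

```text
1.9 [0.47804563 0.01842714 0.26017612] [ 1.79939735e+02 -2.38828866e-02 -8.99446754e+01]
```

View pics/w1.png

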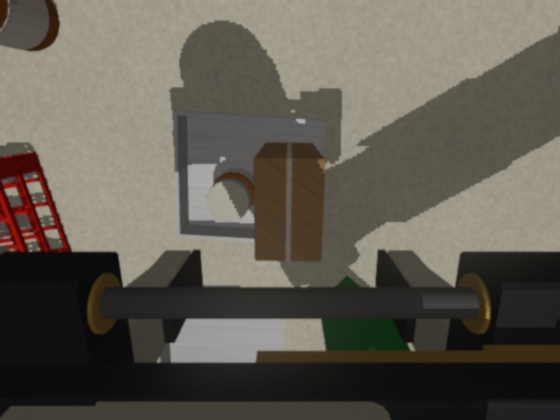

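The wrist view shows the carton top, corners near (254,158), (324,158), (255,260) and (321,260), between the jaws. The jar cap is at (229,199). I'll check these against the fit.

```bash
cat >> h.py <<'E'
def back(c,uv,z):
    R=cv2.Rodrigues(np.float64(c["rvec"]))[0];t=np.ravel(c["tvec"]);o=-R.T@t
    d=np.c_[cv2.undistortPoints(np.float64(uv).reshape(-1,1,2),c["K"],None)[:,0],np.ones(len(uv))]@R
    return o+d*((z-o[2])/d[:,2])[:,None]
E
python3 - <<'E'
from h import *
c=pickle.load(open("wrist1.pkl","rb"))
print(back(c,[(255,260),(321,260),(254,158),(324,158),(288,209)],.144).round(4))
print(back(c,[(229,199)],.074).round(4)); print(back(c,[(177,112),(180,235)],.04).round(4))
E
```

```text
[[ 0.5059  0.0614  0.144 ]
 [ 0.4516  0.0613  0.144 ]
 [ 0.5045 -0.0223  0.144 ]
 [ 0.4517 -0.0224  0.144 ]
 [ 0.4788  0.0177  0.144 ]]
[[0.5373 0.0274 0.074 ]]
[[ 0.592  -0.0552  0.04  ]
 [ 0.6004  0.0779  0.04  ]]
```

Call:
send_rows --steps '[{"dp": [-1,0,40],"roll": 0,"jaw": 100},{"dp": [-1,0,85],"roll": 0,"jaw": 100},{"dp": [-1,0,120],"roll": 0,"jaw": 100},{"dp": [-1,0,140],"roll": 0,"jaw": 100},{"dp": [-1,0,144],"roll": 0,"jaw": 100}]'

```text
time_s: 2.52
tcp_pos: [0.4772, 0.0178, 0.1155]
eef_rot: [179.9, -0.1, -90.1]
contact_force: [0.7, 0.8, 0.5]
gripper_width: 0.0876
gripper_force: 0.0
```

Call:
send_rows --steps '[{"dp": [0,0,0],"roll": 0,"jaw": 75},{"dp": [0,0,0],"roll": 0,"jaw": 68},{"dp": [0,0,0],"roll": 0,"jaw": 62},{"dp": [0,0,0],"roll": 0,"jaw": 55},{"dp": [0,0,0],"roll": 0,"jaw": 50}]' --newtons 20

```text
time_s: 3.15
tcp_pos: [0.4786, 0.0196, 0.1171]
eef_rot: [-180.0, 0.0, -90.0]
contact_force: [-0.8, 0.4, 4.7]
gripper_width: 0.0549
gripper_force: 19.9
```

Call:
send_rows --steps '[{"dp": [0,0,-8],"roll": 0,"jaw": 45},{"dp": [0,0,-30],"roll": 0,"jaw": 45},{"dp": [0,0,-65],"roll": 0,"jaw": 45},{"dp": [0,0,-95],"roll": 0,"jaw": 45},{"dp": [0,0,-105],"roll": 0,"jaw": 45}]' --newtons 25

```text
time_s: 3.78
tcp_pos: [0.4789, 0.0197, 0.2233]
eef_rot: [-179.9, 0.1, -90.0]
contact_force: [-0.0, 0.3, -2.6]
gripper_width: 0.0548
gripper_force: 24.9
```

```bash
python3 - <<'E'
from plant import r
import cv2,pickle
c=r.capture("side");cv2.imwrite("pics/s2.png",c["image"])
s=r.get_state();print(s["time_s"],s["tcp_pos"],s["eef_rot"],s["contact_force"],s["gripper_width"])
E
```

```text
3.825 [0.47887059 0.01965742 0.22339431] [-1.79863030e+02  5.95168100e-02 -8.99948745e+01] [ 1.1392852   0.39348186 -1.13637804] 0.054651755960355784
```

View pics/s2.png

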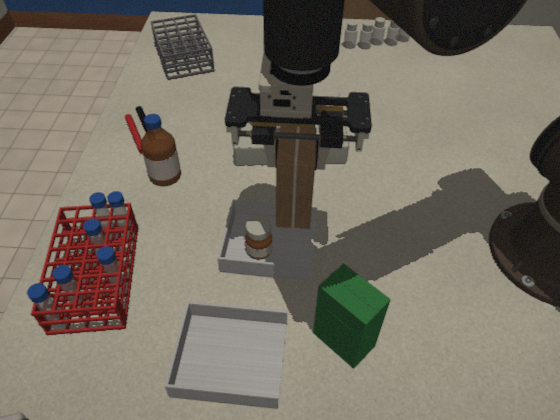

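Carton held upright and the jar is still at (258,238). I'll move forward first, then across to the free bay, keeping clear of the green box.

Call:
send_rows --steps '[{"dp": [0,-25,0],"roll": 0,"jaw": 45},{"dp": [-10,-60,0],"roll": 0,"jaw": 45},{"dp": [-40,-83,0],"roll": 0.01,"jaw": 45},{"dp": [-85,-83,0],"roll": 0.02,"jaw": 45},{"dp": [-130,-83,0],"roll": 0.035,"jaw": 45}]'

```text
time_s: 4.45
tcp_pos: [0.5607, 0.1502, 0.2193]
eef_rot: [179.8, -0.1, -92.1]
contact_force: [0.8, 0.2, -2.6]
gripper_width: 0.0551
gripper_force: 24.9
```

Call:
send_rows --steps '[{"dp": [-40,0,0],"roll": 0,"jaw": 45},{"dp": [-70,0,0],"roll": 0,"jaw": 45},{"dp": [-85,0,0],"roll": 0,"jaw": 45},{"dp": [-89,3,10],"roll": 0,"jaw": 45},{"dp": [-89,3,40],"roll": 0,"jaw": 45}]'

```text
time_s: 5.08
tcp_pos: [0.5616, 0.2384, 0.1815]
eef_rot: [-179.9, 0.1, -92.0]
contact_force: [0.3, 0.4, -3.2]
gripper_width: 0.0547
gripper_force: 24.9
```

Call:
send_rows --steps '[{"dp": [0,0,25],"roll": 0,"jaw": 45},{"dp": [0,0,45],"roll": 0,"jaw": 45},{"dp": [0,0,56],"roll": 0,"jaw": 45},{"dp": [0,0,60],"roll": 0,"jaw": 45},{"dp": [0,0,61],"roll": 0,"jaw": 45}]'

```text
time_s: 5.7
tcp_pos: [0.5617, 0.2384, 0.1208]
eef_rot: [-180.0, 0.0, -92.0]
contact_force: [-0.6, 0.0, -1.9]
gripper_width: 0.0547
gripper_force: 24.9
```

Call:
send_rows --steps '[{"dp": [0,0,1],"roll": 0,"jaw": 45},{"dp": [0,0,2],"roll": 0,"jaw": 45},{"dp": [0,0,2.5],"roll": 0,"jaw": 45},{"dp": [0,0,3],"roll": 0,"jaw": 45},{"dp": [0,0,3],"roll": 0,"jaw": 45}]'

```text
time_s: 6.32
tcp_pos: [0.5614, 0.2385, 0.1176]
eef_rot: [-180.0, 0.0, -92.0]
contact_force: [-0.1, -0.7, -2.4]
gripper_width: 0.0552
gripper_force: 24.9
```

Not in contact yet (the force still carries the carton's weight), so I'll creep further.

Call:
send_rows --steps '[{"dp": [0,0,0.5],"roll": 0,"jaw": 45},{"dp": [0,0,1],"roll": 0,"jaw": 45},{"dp": [0,0,1.5],"roll": 0,"jaw": 45},{"dp": [0,0,1.5],"roll": 0,"jaw": 45}]'

```text
time_s: 6.82
tcp_pos: [0.5616, 0.2385, 0.1171]
eef_rot: [-180.0, 0.0, -92.0]
contact_force: [-3.1, -1.1, 7.1]
gripper_width: 0.0552
gripper_force: 24.9
```

Contact. I'll release gradually and rise.

Call:
send_rows --steps '[{"dp": [0,0,-0.5],"roll": 0,"jaw": 60},{"dp": [0,0,-0.5],"roll": 0,"jaw": 66},{"dp": [0,0,-0.5],"roll": 0,"jaw": 80},{"dp": [0,0,-0.5],"roll": 0,"jaw": 95},{"dp": [0,0,-0.5],"roll": 0,"jaw": 100}]'

```text
time_s: 7.45
tcp_pos: [0.5615, 0.2385, 0.1165]
eef_rot: [180.0, -0.0, -92.0]
contact_force: [0.0, -1.2, -0.1]
gripper_width: 0.0824
gripper_force: 0.0
```

Call:
send_rows --steps '[{"dp": [0,0,-15],"roll": 0,"jaw": 100},{"dp": [0,0,-50],"roll": 0,"jaw": 100},{"dp": [0,0,-90],"roll": 0,"jaw": 100},{"dp": [0,0,-130],"roll": 0,"jaw": 100},{"dp": [0,0,-140],"roll": 0,"jaw": 100}]'

```text
time_s: 8.07
tcp_pos: [0.5627, 0.2391, 0.2611]
eef_rot: [-179.7, 0.2, -92.0]
contact_force: [0.3, 0.7, -0.3]
gripper_width: 0.0876
gripper_force: 0.0
```

Call:
send_rows --steps '[{"dp": [40,4,0],"roll": 0,"jaw": 100},{"dp": [90,10,0],"roll": 0,"jaw": 100},{"dp": [140,16,0],"roll": 0,"jaw": 100},{"dp": [160,20,0],"roll": 0,"jaw": 100},{"dp": [160,20,0],"roll": 0,"jaw": 100}]'

```text
time_s: 8.7
tcp_pos: [0.5356, 0.0782, 0.257]
eef_rot: [-180.0, 0.0, -92.1]
contact_force: [0.3, 0.9, 0.9]
gripper_width: 0.0874
gripper_force: 0.0
```

```bash
python3 - <<'E'
from plant import r
import cv2,pickle,numpy as np
c=r.capture("wrist");pickle.dump(c,open("wrist2.pkl","wb"))
d=r.capture("side");cv2.imwrite("pics/two.png",np.hstack([cv2.resize(c["image"],None,fx=.71,fy=.71),d["image"][120:418,150:550]])[:,:800])
s=r.get_state();print(s["time_s"],s["tcp_pos"],s["eef_rot"])
E
```

```text
8.8 [0.53609253 0.07970226 0.25672937] [-1.79983058e+02  1.53548877e-02 -9.20178932e+01]
```

View pics/two.png

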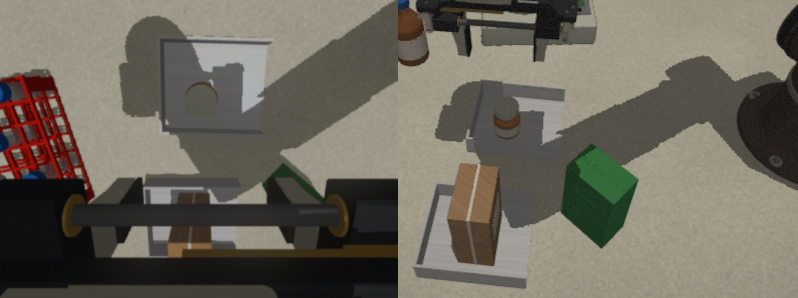

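The carton stands upright in the free bay, at (475,215) in the right panel, and the jar is upright with its cap at (202,99) in the left panel. I'll refine the jar position.

```bash
python3 - <<'E'
from h import *
c=pickle.load(open("wrist2.pkl","rb"));im=c["image"]
print(back(c,[(284,139),(284-21,139),(284+21,139)],.074).round(4))
w=back(c,[(161/.71,36/.71),(163/.71,131/.71),(262/.71,133/.71),(271/.71,39/.71)],.04);print(w.round(4))
a=cv2.resize(im[30:210,210:400],None,fx=3.2,fy=3.2,interpolation=cv2.INTER_CUBIC);cv2.imwrite("pics/w2c.png",cv2.convertScaleAbs(a,alpha=1.4))
E
```

```text
[[0.5382 0.0276 0.074 ]
 [0.5578 0.0269 0.074 ]
 [0.5186 0.0283 0.074 ]]
[[ 0.5905 -0.0553  0.04  ]
 [ 0.5989  0.0759  0.04  ]
 [ 0.4496  0.0844  0.04  ]
 [ 0.4411 -0.0461  0.04  ]]
```

View pics/w2c.png

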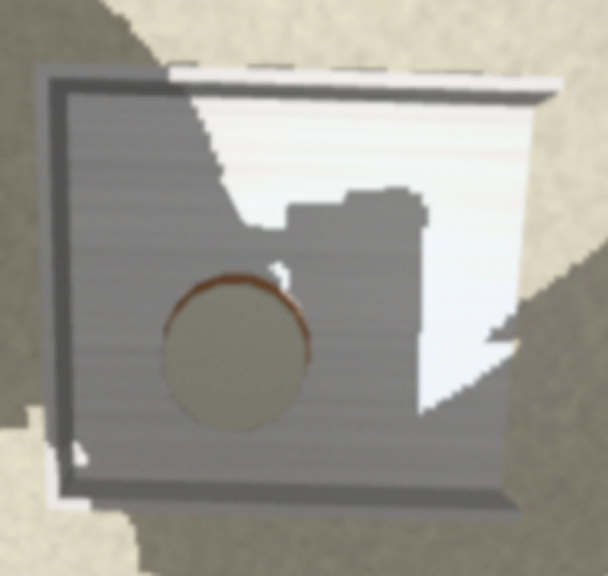

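Call:
send_rows --steps '[{"dp": [15,-1,5],"roll": 0.13,"jaw": 66},{"dp": [30,-3,20],"roll": 0.28,"jaw": 66},{"dp": [42,-4,50],"roll": 0.43,"jaw": 66},{"dp": [49.5,-4.3,80],"roll": 0.56,"jaw": 66},{"dp": [49.5,-4.3,110],"roll": 0.628,"jaw": 66}]'

```text
time_s: 9.43
tcp_pos: [0.5388, 0.0304, 0.1455]
eef_rot: [180.0, -0.0, -128.1]
contact_force: [0.3, -0.3, 0.1]
gripper_width: 0.0581
gripper_force: 0.0
```

Call:
send_rows --steps '[{"dp": [0,0,20],"roll": 0,"jaw": 66},{"dp": [0,0,40],"roll": 0,"jaw": 66},{"dp": [0,0,50],"roll": 0,"jaw": 66},{"dp": [0,0,50],"roll": 0,"jaw": 66},{"dp": [0,0,50],"roll": 0,"jaw": 66}]'

```text
time_s: 10.05
tcp_pos: [0.539, 0.0301, 0.0972]
eef_rot: [-180.0, 0.0, -128.0]
contact_force: [-0.3, 0.6, 0.7]
gripper_width: 0.0577
gripper_force: 0.0
```

Call:
send_rows --steps '[{"dp": [0,0,4],"roll": 0,"jaw": 66},{"dp": [0,0,8],"roll": 0,"jaw": 66},{"dp": [0,0,13],"roll": 0,"jaw": 66},{"dp": [0,0,18],"roll": 0,"jaw": 66}]'

```text
time_s: 10.55
tcp_pos: [0.5384, 0.0296, 0.0782]
eef_rot: [180.0, -0.0, -128.0]
contact_force: [-0.2, -0.5, -0.9]
gripper_width: 0.0578
gripper_force: 0.0
```

Call:
send_rows --steps '[{"dp": [0,0,8],"roll": 0,"jaw": 66},{"dp": [0,0,18],"roll": 0,"jaw": 66},{"dp": [0,0,30],"roll": 0,"jaw": 66},{"dp": [0,0,40],"roll": 0,"jaw": 66},{"dp": [0,0,42],"roll": 0,"jaw": 66}]'

```text
time_s: 11.18
tcp_pos: [0.5379, 0.0294, 0.0355]
eef_rot: [179.9, -0.1, -128.0]
contact_force: [-0.0, 0.2, -0.2]
gripper_width: 0.0581
gripper_force: 0.0
```

Call:
send_rows --steps '[{"dp": [0,0,0],"roll": 0,"jaw": 60},{"dp": [0,0,0],"roll": 0,"jaw": 56},{"dp": [0,0,0],"roll": 0,"jaw": 52},{"dp": [0,0,0],"roll": 0,"jaw": 46},{"dp": [0,0,0],"roll": 0,"jaw": 40}]' --newtons 20

```text
time_s: 11.8
tcp_pos: [0.5387, 0.0297, 0.0369]
eef_rot: [-180.0, 0.0, -128.0]
contact_force: [-0.5, 1.6, 2.9]
gripper_width: 0.0474
gripper_force: 20.0
```

Call:
send_rows --steps '[{"dp": [0,0,-6],"roll": 0,"jaw": 40},{"dp": [0,0,-30],"roll": 0,"jaw": 40},{"dp": [0,0,-70],"roll": 0,"jaw": 40},{"dp": [0,0,-115],"roll": 0,"jaw": 40},{"dp": [0,0,-150],"roll": 0,"jaw": 40}]'

```text
time_s: 12.42
tcp_pos: [0.5383, 0.0297, 0.1885]
eef_rot: [-180.0, 0.0, -128.0]
contact_force: [-0.2, 1.3, -2.7]
gripper_width: 0.0473
gripper_force: 20.0
```

Call:
send_rows --steps '[{"dp": [20,-15,-10],"roll": -0.12,"jaw": 40},{"dp": [59,-46,-20],"roll": -0.28,"jaw": 40},{"dp": [98,-77,-30],"roll": -0.44,"jaw": 40},{"dp": [135,-105,-30],"roll": -0.58,"jaw": 40},{"dp": [158,-123,-30],"roll": -0.663,"jaw": 40}]'

```text
time_s: 13.05
tcp_pos: [0.5373, -0.1724, 0.2166]
eef_rot: [180.0, 0.0, -89.9]
contact_force: [-0.6, 0.0, -2.1]
gripper_width: 0.0476
gripper_force: 20.0
```

```bash
python3 - <<'E'
from plant import r
import cv2,pickle
c=r.capture("wrist");cv2.imwrite("pics/w3.png",c["image"]);pickle.dump(c,open("wrist3.pkl","wb"))
s=r.get_state();print(s["time_s"],s["tcp_pos"],s["eef_rot"],s["gripper_width"])
E
```

```text
13.1 [ 0.53721051 -0.17441602  0.21638384] [ 1.79927715e+02 -3.30579508e-02 -8.96991584e+01] 0.04737370114522112
```

View pics/w3.png

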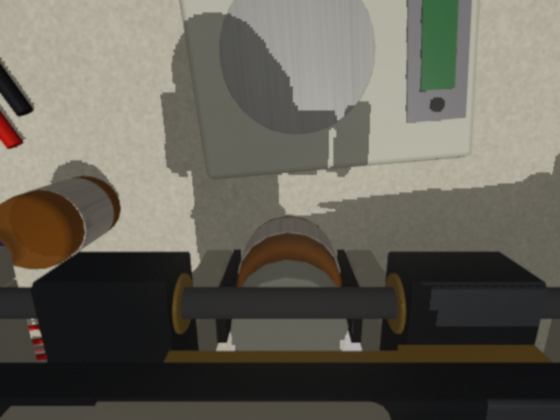

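The wrist view shows the jar held upright. The pan's rim is at left (219,48), right (375,48) and bottom (298,133).

```bash
python3 - <<'E'
from h import *
c=pickle.load(open("wrist3.pkl","rb"))
P=back(c,[(219,48),(375,46),(298,133),(352,108),(240,104)],.075);print(P.round(4))
s=least_squares(lambda q:np.hypot(*(P[:,:2]-q).T)-.06,[.53,-.28]);print(s.x.round(4),s.fun.round(4))
E
```

```text
[[ 0.5905 -0.2939  0.075 ]
 [ 0.4719 -0.2956  0.075 ]
 [ 0.5298 -0.2309  0.075 ]
 [ 0.4869 -0.2504  0.075 ]
 [ 0.576  -0.2532  0.075 ]]
[ 0.5308 -0.2913] [-0.0003 -0.0009  0.0005 -0.     -0.0009]
```

Call:
send_rows --steps '[{"dp": [30,2,0],"roll": 0,"jaw": 40},{"dp": [75,4,0],"roll": 0,"jaw": 40},{"dp": [105,6,5],"roll": 0,"jaw": 40},{"dp": [117,6,15],"roll": 0,"jaw": 40},{"dp": [117,6,30],"roll": 0,"jaw": 40}]'

```text
time_s: 13.72
tcp_pos: [0.5319, -0.2878, 0.1857]
eef_rot: [180.0, 0.0, -90.1]
contact_force: [0.5, 0.2, -2.9]
gripper_width: 0.0476
gripper_force: 20.0
```

Call:
send_rows --steps '[{"dp": [0,0,25],"roll": 0,"jaw": 40},{"dp": [0,0,48],"roll": 0,"jaw": 40},{"dp": [0,0,60],"roll": 0,"jaw": 40},{"dp": [0,0,66],"roll": 0,"jaw": 40},{"dp": [0,0,68],"roll": 0,"jaw": 40}]'

```text
time_s: 14.35
tcp_pos: [0.5324, -0.2873, 0.1187]
eef_rot: [-180.0, -0.0, -90.0]
contact_force: [-0.7, 1.3, -1.7]
gripper_width: 0.0474
gripper_force: 20.0
```

Expected contact at about 0.1075.

Call:
send_rows --steps '[{"dp": [1,1,3],"roll": 0,"jaw": 40},{"dp": [2,1,6],"roll": 0,"jaw": 40},{"dp": [2,1,8],"roll": 0,"jaw": 40},{"dp": [2,1,9],"roll": 0,"jaw": 40},{"dp": [2,1,9],"roll": 0,"jaw": 40}]'

```text
time_s: 14.98
tcp_pos: [0.5311, -0.2896, 0.1095]
eef_rot: [180.0, 0.0, -90.0]
contact_force: [0.6, -0.4, -2.4]
gripper_width: 0.0475
gripper_force: 20.0
```

Call:
send_rows --steps '[{"dp": [0,0,0.5],"roll": 0,"jaw": 40},{"dp": [0,0,1],"roll": 0,"jaw": 40},{"dp": [0,0,1],"roll": 0,"jaw": 40}]'

```text
time_s: 15.35
tcp_pos: [0.5311, -0.2896, 0.1085]
eef_rot: [180.0, 0.0, -90.0]
contact_force: [1.2, -0.0, -1.2]
gripper_width: 0.0474
gripper_force: 20.0
```

Call:
send_rows --steps '[{"dp": [0,0,0.5],"roll": 0,"jaw": 40},{"dp": [0,0,1],"roll": 0,"jaw": 40},{"dp": [0,0,1],"roll": 0,"jaw": 40}]'

```text
time_s: 15.72
tcp_pos: [0.5312, -0.2896, 0.108]
eef_rot: [-180.0, -0.0, -90.0]
contact_force: [-1.9, 0.8, 2.0]
gripper_width: 0.0475
gripper_force: 20.0
```

Contact is made. I'll release and retreat.

Call:
send_rows --steps '[{"dp": [0,0,0],"roll": 0,"jaw": 54},{"dp": [0,0,0],"roll": 0,"jaw": 58},{"dp": [0,0,0],"roll": 0,"jaw": 66},{"dp": [0,0,0],"roll": 0,"jaw": 75},{"dp": [0,0,0],"roll": 0,"jaw": 80}]'

```text
time_s: 16.35
tcp_pos: [0.5311, -0.2896, 0.1074]
eef_rot: [180.0, 0.0, -90.0]
contact_force: [0.1, 0.1, -0.4]
gripper_width: 0.0686
gripper_force: 0.0
```

Call:
send_rows --steps '[{"dp": [0,0,-10],"roll": 0,"jaw": 80},{"dp": [0,0,-35],"roll": 0,"jaw": 80},{"dp": [0,0,-75],"roll": 0,"jaw": 80},{"dp": [0,0,-110],"roll": 0,"jaw": 80},{"dp": [0,0,-120],"roll": 0,"jaw": 80}]'

```text
time_s: 16.98
tcp_pos: [0.5323, -0.29, 0.2311]
eef_rot: [-179.7, -0.1, -90.0]
contact_force: [-0.6, -0.8, 0.2]
gripper_width: 0.07
gripper_force: 0.0
```

```bash
python3 - <<'E'
from plant import r
import cv2
c=r.capture("scene");cv2.imwrite("pics/s4.png",c["image"])
s=r.get_state();print(s["time_s"],s["tcp_pos"],s["contact_force"],s["gripper_width"])
E
```

```text
17.025 [ 0.532135   -0.28993275  0.23101457] [0.6362104  0.2770933  0.20635439] 0.07011248079014733
```

View pics/s4.png

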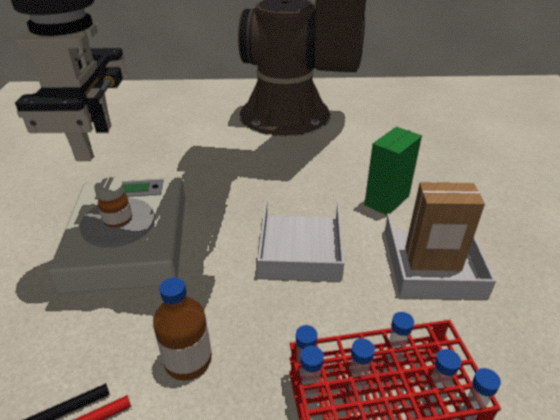

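The jar stands upright in the middle of the pan, with its base near (117,222). The carton stands upright inside the free bay at (443,230), the robot is clear of everything, so I'll hand in.

```bash
python3 -c "
from plant import r
print(r.close_job())"
```

```text
the job is handed in; nothing more can be done
None
```

The carton stands upright in the free bay and the jar upright in the middle of the balance pan; the job was handed in at about 17 s, with the robot touching nothing (hand-in gave no verdict).

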